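# Put the check weights back in their pots

### The arm

A 6-joint arm with a two-finger parallel gripper is mounted at the origin on a cart in front of the work surface, level with it; the furniture and walls round the work are solid. World frame = base frame: x ahead of the robot, y to its left, z up, the work surface at z = 0. Lengths are in m, angles in rad, forces in N, time in s.
With the tool pointing down it reaches from about 0.375 to 0.925 m from the base axis. Payload 5.7 kg.
Tool frame: the origin (TCP) lies on the centre line of the jaws, within the pads' length; the fingertips stand 25 mm ahead of it and the grasp point (between the pads) lies 6 mm ahead of it (robot.tip_extent is the distance from the TCP to the fingertips, in m); z points along the fingers, y is the line along which they close (so a half turn about z gives the same grasp; the last joint's range is limited). The gripper opens to 88 mm and grips with 3 to 60 N. Pads are 20 mm wide; open, the fingers measure 115 mm over their backs; the gripper's body (75 mm by 178 mm) begins 61 mm behind the grasp point.
Start: joints at [1.118, 0.359, 1.51, -0, 1.272, -0.115], TCP at [0.199, 0.566, 0.248] pointing down, gripper open.
Joint ranges: [-2.97, 2.97], [-1.01, 2.36], [0.21, 2.38], [-0.96, 4.11], [0.2, 2.71], [-2.98, 2.98]. Speed limits (rad/s): [2.39, 2.39, 3.14, 3.14, 3.14, 3.14].

### API

Orientations are given as [roll, pitch, yaw] about the fixed x, y, z axes, in that order (R = Rz(yaw) Ry(pitch) Rx(roll)).
In Python, from station import robot, viewer, ticket, models gives the robot as it stands. The module is installed in compiled form; this text tells all that it offers.
- The arm moves only by the tool servo_tool, never from a script. Its argument "increments" is a list of rows, each an object of numbers: "dx", "dy", "dz": the shift along the tool's x, y, z as a fraction of full scale; "roll": the turn about the tool's z as a fraction of full scale. In form: [{"dx": .., "dy": .., "dz": .., "roll": ..}, ...]. A call has 1 to 5 rows; each row is the pose to reach, as a shift and turn from the pose commanded when the call began, along the tool's axes at that moment, turning the shorter way round; what a row does not reach only later rows make up. Full scale, the value 1, is 0.3 m for a shift and 180 degrees for a turn. A row lasts 1/12 s, in which the tool goes at most 41.7 mm and 7.16 degrees, less where a joint would pass 70% of its speed; a pose out of reach is approached as far as the arm can. A call with a number of a shift or a turn outside -1 to 1 is refused whole. A call with a gripper value outside its range is refused whole. "gripper" is the opening, from 0 (shut) to 1 (fully open), set as the call begins (left out, the last holds). The fingers move at their own pace and stop on an object; the grip force is fixed at half the most. Time passes only in rows, so rows that repeat a pose let the fingers close. It gives the time, the measured TCP pose, the force, the opening and the grip force at its end, in the units of the state.
- robot.sense(): the state, without advancing time (a new reading comes with each control period).
- viewer.camera(name): name is "scene" or "top"; returns a dict with "pixels" (480x640x3 uint8, red, green, blue), "camera_matrix" (3x3 intrinsics, pixels), "view" (4x4, takes a point from world to camera coordinates). Camera axes: x right, y up, looking along -z (the intrinsics and any distortion apply to the point x, -y, -z); pixel columns grow to the right and rows downward; lengths in m; the calibration is good to about 2 mm. A picture is of the moment at which its call begins. There is no depth.
- ticket.finish_job(): hands the job in; it is judged then, once.
Trained networks look in the newest picture that a camera, given by its name, has taken for a name from the list of things; names that differ only in an ending like _2 or _b are one class to them, and where a whole thing is asked for, a point or a joint stands for the part that bears it (a point fixed in the world has none). Each returns a list of dicts, best first, with "conf" (0 to 1); they miss things now and then, are a little off and sometimes report something else, mostly with a low value. They report only what shows in the picture. A call takes as long as a camera call. They do not tell look-alikes from the thing itself.
- models.outline_of(camera, name): "pixels" (480x640 bool, what is visible of it) and "point" ([column, row] in pixels, amid what is visible of it).
- models.spot_point(camera, name): "point" ([column, row] in pixels: a listed point, or the origin of a listed thing).
The state is a dict: "time": time; "joint_pos": joint angles; "qd": joint speeds; "effort": joint torques, N m; "tool_pos": TCP position; "eef_rot": TCP orientation; "ft_force": force on the tool from outside, world axes, zero at the start; "wrist_torque": the same for the moment, N m; "gripper_width": finger opening in m; "gripper_force": force on a finger pad.
Only numpy, scipy, OpenCV 4.12 (cv2) and the standard library are available. Lean on these libraries where they do the work, as an engineer would, in place of code of your own. Each camera call takes 0.05 s, during which the arm holds its last target. There are 200 camera calls.

### The job

The bench scale has been checked and the four brass check weights still stand stacked on its pan. Take the stack down and put each weight upright and fully home into its own wooden pot, the one whose recess is turned to its size: the largest weight in the largest pot and so on down. Do not let any weight topple, and leave the loupe and the silver pendant where they are.

Things in the scene. Friction and masses are not known exactly. Their poses are not given: they have to be found in the camera images.
- weight_500: The largest of four round brass check weights (500 g): upright cylinder, 58 mm in diameter, 22.5 mm tall. Starts on the pan of the scale, up to 8 mm off its centre. Loose. Origin: centre of its underside; z up its axis. The grey scale is fixed: steel pan 104 mm in diameter, its top 30 mm above the bench; a low display panel reaches 103 mm from the pan's centre to its front.
- weight_200: The second largest of four round brass check weights (200 g): upright cylinder, 44 mm in diameter, 16 mm tall. Starts on the largest weight, up to 2 mm off its centre. Loose. Origin: centre of its underside; z up its axis.
- weight_100: The third largest of four round brass check weights (100 g): upright cylinder, 32 mm in diameter, 15 mm tall. Starts on the second largest weight, up to 2 mm off its centre. Loose. Origin: centre of its underside; z up its axis.
- weight_50: The smallest of four round brass check weights (50 g): upright cylinder, 20 mm in diameter, 19 mm tall. Starts on the third largest weight, up to 2 mm off its centre. Loose. Origin: centre of its underside; z up its axis.
- pot_500: The largest of four turned pots of light wood, for the largest weight: 90 mm in diameter, 14 mm tall, with a flat-bottomed round recess 5 mm deep, its floor 69 mm in diameter and 9 mm above the bench, its wall steeply flared to a mouth of 74 mm. The seated weight's top 17.5 mm stand out. Fixed. Origin: centre of its underside, on the bench; z up.
- pot_200: The second largest of four turned pots of light wood, for the second largest weight: 75 mm in diameter, 14 mm tall, with a flat-bottomed round recess 5 mm deep, its floor 55 mm in diameter and 9 mm above the bench, its wall steeply flared to a mouth of 60 mm. The seated weight's top 11 mm stand out. Fixed. Origin: centre of its underside, on the bench; z up.
- pot_100: The third largest of four turned pots of light wood, for the third largest weight: 62 mm in diameter, 14 mm tall, with a flat-bottomed round recess 5 mm deep, its floor 43 mm in diameter and 9 mm above the bench, its wall steeply flared to a mouth of 48 mm. The seated weight's top 10 mm stand out. Fixed. Origin: centre of its underside, on the bench; z up.
- pot_50: The smallest of four turned pots of light wood, for the smallest weight: 50 mm in diameter, 14 mm tall, with a flat-bottomed round recess 5 mm deep, its floor 31 mm in diameter and 9 mm above the bench, its wall steeply flared to a mouth of 36 mm. The seated weight's top 14 mm stand out. Fixed. Origin: centre of its underside, on the bench; z up.
- eye_loupe: Bystander: a black eye loupe, 37 mm in diameter, 26 mm tall, standing on the bench. Loose; leave it alone. Origin: centre of its underside.
- silver_pendant: Bystander: an oval stone in a silver claw mount, 30 x 34 mm, 21 mm tall, lying on the bench. Loose; leave it alone. Origin: centre of its underside.
Things that resemble listed ones, but are neither listed nor needed, are in the scene too. Leave any green look-alike of the pot_500 alone. What is shaped like the weight_200 but purple or turquoise is not meant.

How it is judged:
By the outcome, as a careful person would: the job done as asked, in the order asked, and still so for the second after the job is handed in, with the robot touching nothing.
It also fails if it takes over 109 s, if anything falls off the work surface, if the arm or the gripper's body presses on something with over 40 N, if the wrist force passes 120 N, or if a joint passes its speed limit or range.

## Working session

There is one attempt and no reset: what is moved stays moved. The work goes in short steps, Python scripts to look and compute and a tool call to move; the robot and the scene stay as the last step left them, time stands still between calls to the robot, and variables do not carry over. Pictures are saved under pics/ and viewed, at most 14 in all, crops included, and the job is handed in when it is done.

Besides the shell and the picture viewer there is one more tool, called by a JSON object that holds its "fn" and its "kwargs". servo_tool: Moves the arm, as the interface text tells. Shift numbers are shares of 0.3 m and turn numbers shares of 180 degrees, none past 1 either way. Its arguments: {"type":"object","properties":{"increments":{"type":"array"},"gripper":{"type":"number"}},"required":["increments"]}

```bash
mkdir -p pics; ls; cat > h.py <<'E'
import numpy as np, cv2
from station import robot, viewer, ticket, models
def cam(n,save=None):
    c=viewer.camera(n)
    if save: cv2.imwrite('pics/'+save,cv2.cvtColor(c['pixels'],cv2.COLOR_RGB2BGR))
    return c
def ray(c,p,z):
    K=np.array(c['camera_matrix']);V=np.array(c['view'])
    d=np.linalg.inv(K)@[p[0],p[1],1]; d=np.array([d[0],-d[1],-d[2]])
    R=V[:3,:3]; o=-R.T@V[:3,3]; w=R.T@d
    return o+w*(z-o[2])/w[2]
def proj(c,P):
    K=np.array(c['camera_matrix']);V=np.array(c['view'])
    q=V[:3,:3]@np.array(P)+V[:3,3]; q=K@[q[0],-q[1],-q[2]]
    return q[:2]/q[2]
E
python3 - <<'E'
from h import *
s=robot.sense(); print(s['time'],s['tool_pos'],s['eef_rot'],s['gripper_width'],s['ft_force'])
Z=dict(weight_500=.03,weight_200=.0525,weight_100=.0685,weight_50=.0835)
for n in('top','scene'):
    c=cam(n,n+'0.png'); V=c['view']; print(n,-V[:3,:3].T@V[:3,3],c['camera_matrix'].tolist() if hasattr(c['camera_matrix'],'tolist') else c['camera_matrix'])
    for k in ['weight_500','weight_200','weight_100','weight_50','pot_500','pot_200','pot_100','pot_50','eye_loupe','silver_pendant']:
        for d in models.spot_point(n,k)[:3]:
            print(k,round(d['conf'],2),np.round(d['point'],1),np.round(ray(c,d['point'],Z.get(k,0)),4)[:2])
E
```

```text
pics
0.0 [0.19856763 0.56551897 0.24681452] [-3.13980532e+00 -1.76992438e-04  2.80381021e+00] 0.08789924603102019 [-0.31860476  0.32602622 -0.02889256]
top [0.52861293 0.03834154 1.45924633] [[600.6446569135278, 0.0, 315.75715180647103], [0.0, 600.6446569135278, 242.4792158535401], [0.0, 0.0, 1.0]]
weight_500 0.84 [158.5 266.5] [0.5747 0.4218]
weight_500 0.81 [278.5 267.7] [0.578  0.1358]
weight_500 0.77 [216.7 281.8] [0.5413 0.2818]
weight_200 0.84 [158.5 266.5] [0.5739 0.4158]
weight_200 0.81 [278.5 267.7] [0.5772 0.1342]
weight_200 0.77 [216.7 281.8] [0.5411 0.2779]
weight_100 0.84 [158.5 266.5] [0.5734 0.4115]
weight_100 0.81 [278.5 267.7] [0.5766 0.1331]
weight_100 0.77 [216.7 281.8] [0.541  0.2752]
weight_50 0.84 [158.5 266.5] [0.5729 0.4074]
weight_50 0.81 [278.5 267.7] [0.5761 0.1321]
weight_50 0.77 [216.7 281.8] [0.5408 0.2727]
pot_500 0.97 [438.7 311. ] [ 0.4829 -0.2515]
pot_500 0.96 [401.4 254.5] [ 0.6175 -0.1602]
pot_500 0.96 [283.8 187.9] [0.7751 0.13  ]
pot_200 0.97 [438.7 311. ] [ 0.4829 -0.2515]
pot_200 0.96 [401.4 254.5] [ 0.6175 -0.1602]
pot_200 0.96 [283.8 187.9] [
[... 1013 characters left out ...]
94.4] [0.5204 0.2969]
weight_50 0.49 [222.7 283.4] [0.546  0.2814]
pot_500 0.97 [444.1 244.8] [ 0.493  -0.2441]
pot_500 0.82 [339.6 253.1] [ 0.5958 -0.0199]
pot_500 0.78 [381.6 227.7] [ 0.6249 -0.1656]
pot_200 0.97 [444.1 244.8] [ 0.493  -0.2441]
pot_200 0.82 [339.6 253.1] [ 0.5958 -0.0199]
pot_200 0.78 [381.6 227.7] [ 0.6249 -0.1656]
pot_100 0.97 [444.1 244.8] [ 0.493  -0.2441]
pot_100 0.82 [339.6 253.1] [ 0.5958 -0.0199]
pot_100 0.78 [381.6 227.7] [ 0.6249 -0.1656]
pot_50 0.97 [444.1 244.8] [ 0.493  -0.2441]
pot_50 0.82 [339.6 253.1] [ 0.5958 -0.0199]
pot_50 0.78 [381.6 227.7] [ 0.6249 -0.1656]
eye_loupe 0.62 [275.1 252.5] [0.6746 0.1017]
silver_pendant 0.52 [435.4 210.7] [ 0.6121 -0.3324]
```

View pics/top0.png

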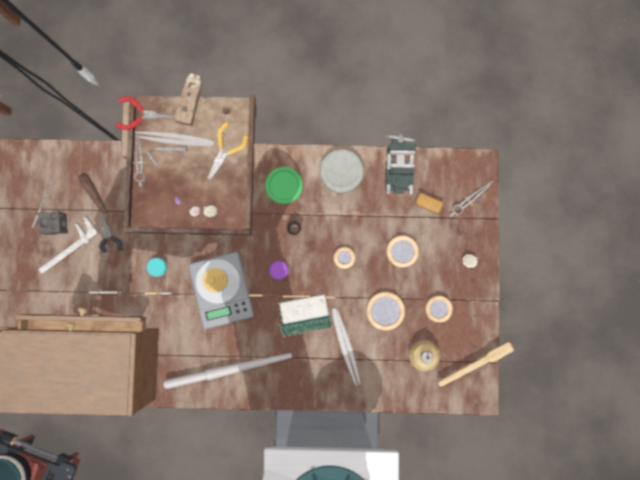

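View pics/scene0.png

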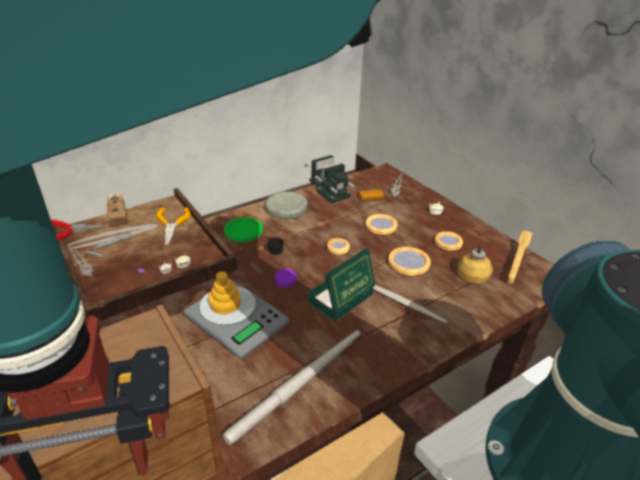

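```bash
python3 - <<'E'
from h import *
t=cam('top');s=cam('scene')
for n,c in(('top',t),('scene',s)):
    for k in ['pot_500','weight_200']:
        for d in models.outline_of(n,k):
            m=d['pixels'].astype(np.uint8); 
            if m.sum()<20: continue
            cn=max(cv2.findContours(m,0,1)[0],key=len)
            (u,v),ax,a=cv2.fitEllipse(cn) if len(cn)>5 else ((0,0),(0,0),0)
            ys,xs=np.nonzero(m)
            print(n,k,round(d['conf'],2),np.round([u,v,*ax],1),'bb',xs.min(),xs.max(),ys.min(),ys.max(),'w@.014',np.round(ray(c,(u,v),.012)[:2],4),'diam mm',np.round(np.array(ax)/600.6*1447,0), t['pixels'][int(d['point'][1]),int(d['point'][0])] if n=='top' else '')
a=cv2.resize(t['pixels'][240:330,175:265],(400,400),interpolation=cv2.INTER_CUBIC)
b=cv2.resize(s['pixels'][262:332,190:260],(400,400),interpolation=cv2.INTER_CUBIC)
cv2.imwrite('pics/crop1.png',cv2.cvtColor(np.hstack([a,b]),cv2.COLOR_RGB2BGR))
E
```

```text
top pot_500 0.89 [283.1 185.2  35.8  37.4] bb 265 301 167 204 w@.014 [0.7796 0.1311] diam mm [86. 90.] [ 83 167 102]
top pot_500 0.85 [344.1 257.7  19.   20.2] bb 334 354 248 267 w@.014 [ 0.606  -0.0205] diam mm [46. 49.] [193 192 201]
top pot_500 0.77 [402.  251.   30.   30.6] bb 387 417 236 266 w@.014 [ 0.6252 -0.1599] diam mm [72. 74.] [200 198 208]
top pot_500 0.58 [384.9 310.6  36.8  37.5] bb 366 403 292 329 w@.014 [ 0.4814 -0.1205] diam mm [89. 90.] [193 192 202]
top weight_200 0.75 [217.6 278.9  16.2  20.4] bb 214 226 268 289 w@.014 [0.5484 0.283 ] diam mm [39. 49.] [180 150  95]
top weight_200 0.71 [156.2 267.   18.6  19.3] bb 147 166 257 277 w@.014 [0.574  0.4321] diam mm [45. 46.] [109 224 223]
top weight_200 0.66 [214.1 279.9  15.1  17.4] bb 210 222 271 289 w@.014 [0.5459 0.2912] diam mm [36. 42.] [190 159 100]
top weight_200 0.62 [278.2 269.8  16.9  17.2] bb 270 287 261 278 w@.014 [0.5736 0.1376] diam mm [41. 41.] [146  88 174]
top weight_200 0.47 [212.6 280.3  11.7  12.3] bb 209 219 274 287 w@.014 [0.5448 0.2949] diam mm [28. 30.] [185 155  98]
scene pot_500 0.85 [447.8 
[... 460 characters left out ...]
1 217 241 w@.014 [0.7801 0.1285] diam mm [58. 90.] 
scene pot_500 0.38 [223.8 286.1  12.7  16.3] bb 215 231 279 292 w@.014 [0.6172 0.2526] diam mm [31. 39.] 
scene weight_200 0.7 [224.  300.6  27.1  30.7] bb 208 240 290 314 w@.014 [0.5775 0.2708] diam mm [65. 74.] 
scene weight_200 0.66 [223.1 287.3  13.9  18.7] bb 214 231 280 294 w@.014 [0.6147 0.2554] diam mm [34. 45.] 
scene weight_200 0.65 [284.8 278.   18.4  20.7] bb 275 295 269 287 w@.014 [0.5737 0.1356] diam mm [44. 50.] 
scene weight_200 0.55 [221.3 278.9  11.5  15.1] bb 216 227 272 286 w@.014 [0.6406 0.2475] diam mm [28. 36.] 
scene weight_200 0.54 [224.3 293.   18.1  23.4] bb 212 236 285 302 w@.014 [0.5976 0.2608] diam mm [44. 56.]
```

View pics/crop1.png

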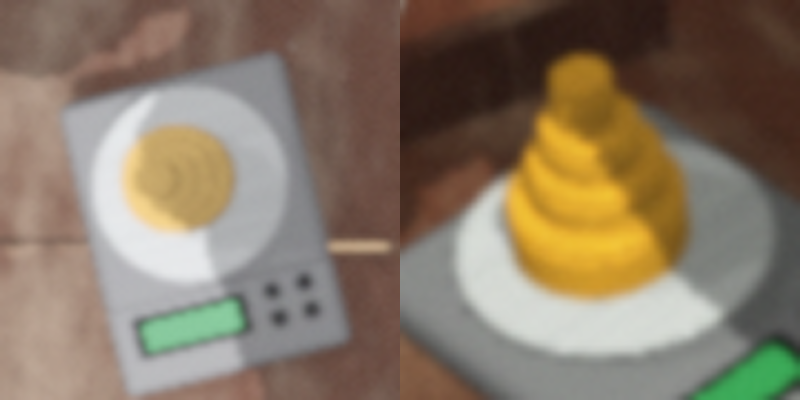

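```bash
python3 - <<'E'
from h import *
t=cam('top');s=cam('scene')
print('50 top cam',ray(t,(175+157/4.444-.5,240+180/4.444-.5),.1025)[:2],'scene',ray(s,(190+182/5.714-.5,262+70/5.714-.5),.1025)[:2])
print('100 top',ray(t,(212.6,280.3),.0835)[:2])
im=cv2.cvtColor(t['pixels'],cv2.COLOR_RGB2HSV).astype(int)
m=((im[...,0]<30)&(im[...,0]>10)&(im[...,1]>85)).astype(np.uint8); m2=np.zeros_like(m); m2[262:305,195:240]=m[262:305,195:240]
cn=max(cv2.findContours(m2,0,1)[0],key=len); e=cv2.fitEllipse(cn); print('500 top',e,ray(t,e[0],.0525)[:2],ray(t,e[0],.045)[:2])
# pan centre
print('pan',ray(t,(175+190/4.444-.5,240+182/4.444-.5),.03)[:2])
# predict 500 silhouettes in scene
a=np.linspace(0,2*np.pi,90)
for z in(.03,.0525):
    P=np.array([proj(s,(ray(t,e[0],.0515)[0]+.029*np.cos(x),ray(t,e[0],.0515)[1]+.029*np.sin(x),z)) for x in a]); print(z,P.min(0),P.max(0))
for n,c in(('top',t),('scene',s)):
    for d in models.outline_of(n,'pot_100')+models.outline_of(n,'eye_loupe'):
        mm=d['pixels'].astype(np.uint8); cc=max(cv2.findContours(mm,0,1)[0],key=len); e=cv2.fitEllipse(cc)
        print(n,np.round(e[0],1),np.round(e[1],1),np.round(ray(c,e[0],.012)[:2],4))
# bottle: base/top
print('bottle base top-cam z0',ray(t,(425,356),0)[:2])
for z in(0,.03,.06,.09,.12): print(z,proj(s,(*ray(t,(427,357),z)[:2],z)))
print('book'); 
for z in(0,.05,.1): print(z,ray(t,(305,328),z)[:2],proj(s,(*ray(t,(305,330),z)[:2],z)))
E
```

```text
50 top cam [0.54436343 0.28508563] scene [0.55042168 0.28014612]
100 top [0.54404559 0.28217051]
500 top ((214.7611541748047, 279.6201171875), (21.70659828186035, 23.166566848754883), 89.0868148803711) [0.54608993 0.28265973] [0.54618311 0.2839623 ]
pan [0.54451972 0.28056799]
0.03 [208.72265804 295.08631419] [240.02778187 316.31070204]
0.0525 [207.46821667 286.1747088 ] [239.20700331 307.23608212]
top [283.  185.2] [35.8 36.1] [0.7796 0.1313]
top [343.5 257.2] [18.4 19.2] [ 0.6073 -0.0191]
top [438.1 308.2] [24.9 26.1] [ 0.4898 -0.2477]
top [384.5 310.6] [35.4 37.3] [ 0.4813 -0.1195]
top [402.2 250.7] [29.1 30.3] [ 0.6261 -0.1605]
top [212.2 279.7] [22.9 27. ] [0.5464 0.2959]
top [292.4 226.3] [10.3 11.8] [0.6795 0.106 ]
top [219.5 278.5] [ 4.5 10.4] [0.5495 0.2783]
scene [448. 241.] [17.6 26.9] [ 0.488  -0.2488]
scene [243.2 229.4] [23.3 37.2] [0.7785 0.1282]
scene [380.5 223.9] [18.6 31.1] [ 0.6258 -0.1615]
scene [338.  246.4] [15.2 20.8] [ 0.6053 -0.0217]
scene [408.7 261. ] [27.  40.9] [ 0.4799 -0.1213]
scene [435.4 208.7] [ 9.8 11.6] [ 0.6061 -0.324 ]
scene [275.  245.5] [16.1 18. ] [0.6834 0.0967]
bottle base top-cam z0 [ 0.37482747 -0.2193245 ]
0 [477.93764892 275.84892592]
0.03 [477.84049913 264.8744884 ]
0.06 [477.74013634 253.53709664]
0.09 [477.63639847 241.81844206]
0.12 [477.52911236 229.69896364]
book
0 [0.43510327 0.07007328] [351.41823473 311.18385167]
0.05 [0.43830731 0.06898601] [352.31989441 290.60833832]
0.1 [0.44151135 0.06789875] [353.27089338 268.90692208]
```

The pots sit at these top-image pixels: 500 at (386,311), 200 at (403,251), 100 at (439,309) and 50 at (344,258). The pot look-alikes are the green pot at (284,186) and the grey-green dish at (342,170). The brass stack is at (215,280). The purple (278,270) and turquoise (157,267) discs are not meant, nor is the loupe at (294,228). The close crop confirms the four-tier brass stack on the pan. I'm moving the tool above it now.

{"fn": "servo_tool", "kwargs": {"increments": [{"dx": -0.646, "dy": -0.232, "dz": 0, "roll": -0.1075}, {"dx": -0.646, "dy": -0.232, "dz": 0, "roll": -0.1075}, {"dx": -0.646, "dy": -0.232, "dz": 0, "roll": -0.1075}, {"dx": -0.646, "dy": -0.232, "dz": 0, "roll": -0.1075}, {"dx": -0.646, "dy": -0.232, "dz": 0, "roll": -0.1075}], "gripper": 1}}

```text
time: 2.12
tool_pos: [0.3576, 0.4367, 0.2478]
eef_rot: [3.141, 0.0, -3.14]
ft_force: [0.3, -0.2, 0.2]
gripper_width: 0.0879
gripper_force: 0.0
```

{"fn": "servo_tool", "kwargs": {"increments": [{"dx": -0.52, "dy": -0.42, "dz": 0.05, "roll": 0}, {"dx": -0.52, "dy": -0.42, "dz": 0.05, "roll": 0}, {"dx": -0.52, "dy": -0.42, "dz": 0.05, "roll": 0}, {"dx": -0.52, "dy": -0.42, "dz": 0.05, "roll": 0}, {"dx": -0.52, "dy": -0.42, "dz": 0.05, "roll": 0}]}}

```text
time: 2.53
tool_pos: [0.5147, 0.3097, 0.2326]
eef_rot: [-3.141, 0.001, 3.141]
ft_force: [0.9, 0.6, -0.4]
gripper_width: 0.0878
gripper_force: 0.0
```

{"fn": "servo_tool", "kwargs": {"increments": [{"dx": -0.112, "dy": -0.092, "dz": 0.05}, {"dx": -0.112, "dy": -0.092, "dz": 0.275}, {"dx": -0.112, "dy": -0.092, "dz": 0.275}, {"dx": -0.112, "dy": -0.092, "dz": 0.275}, {"dx": -0.112, "dy": -0.092, "dz": 0.275}]}}

```text
invalid input
```

```bash
python3 - <<'E'
from h import *
s=cam('scene'); r=robot.sense(); print(r['tool_pos'],r['eef_rot'])
p=r['tool_pos']; print('tip centre px',proj(s,p-np.array([0,0,.025])), 'below@.1025',proj(s,(p[0],p[1],.1025)))
cv2.imwrite('pics/c2.png',cv2.cvtColor(cv2.resize(s['pixels'][190:340,130:330],(800,600),interpolation=cv2.INTER_CUBIC),cv2.COLOR_RGB2BGR))
E
```

```text
[0.51941884 0.30638347 0.23220011] [-3.13885778  0.00438704  3.13841827]
tip centre px [208.84289196 239.43167626] below@.1025 [215.02601207 288.45284936]
```

View pics/c2.png

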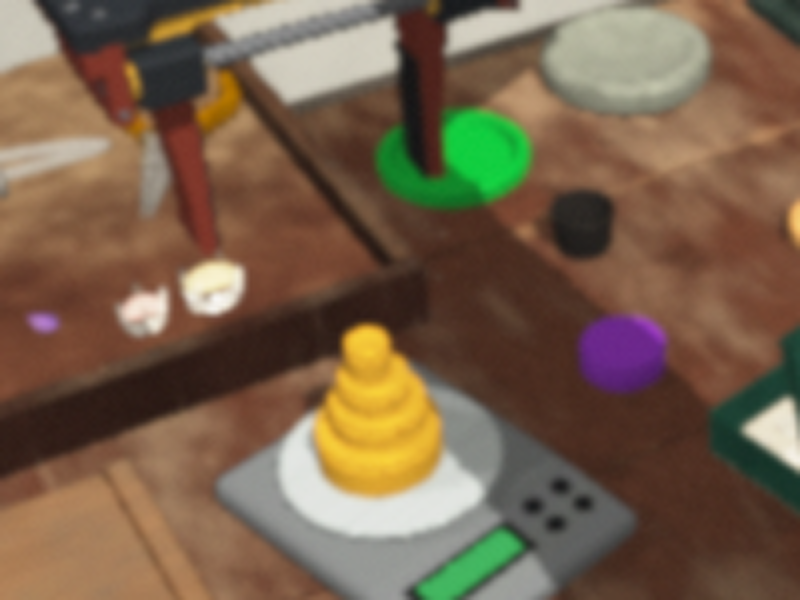

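{"fn": "servo_tool", "kwargs": {"increments": [{"dx": -0.095, "dy": -0.08, "dz": 0.05, "roll": 0}, {"dx": -0.095, "dy": -0.08, "dz": 0.273, "roll": 0}, {"dx": -0.095, "dy": -0.08, "dz": 0.273, "roll": 0}, {"dx": -0.095, "dy": -0.08, "dz": 0.273, "roll": 0}, {"dx": -0.095, "dy": -0.08, "dz": 0.273, "roll": 0}]}}

```text
time: 3.0
tool_pos: [0.5398, 0.2875, 0.1497]
eef_rot: [-3.14, -0.004, 3.141]
ft_force: [0.2, 0.9, 0.2]
gripper_width: 0.0874
gripper_force: 0.0
```

```bash
python3 - <<'E'
from h import *
s=cam('scene');t=cam('top'); r=robot.sense(); p=r['tool_pos'];print(p,r['eef_rot'])
print('below@.1025',proj(s,(p[0],p[1],.1025)),proj(t,(p[0],p[1],.1025)))
a=cv2.resize(s['pixels'][230:330,170:270],(400,400),interpolation=cv2.INTER_CUBIC)
b=cv2.resize(t['pixels'][230:330,165:265],(400,400),interpolation=cv2.INTER_CUBIC)
cv2.imwrite('pics/c3.png',cv2.cvtColor(np.hstack([a,b]),cv2.COLOR_RGB2BGR))
E
```

```text
[0.54179581 0.28868602 0.15237518] [ 3.14079656e+00  2.04187696e-03 -3.14109065e+00]
below@.1025 [218.99702308 277.97167665] [208.19510977 281.10915614]
```

View pics/c3.png

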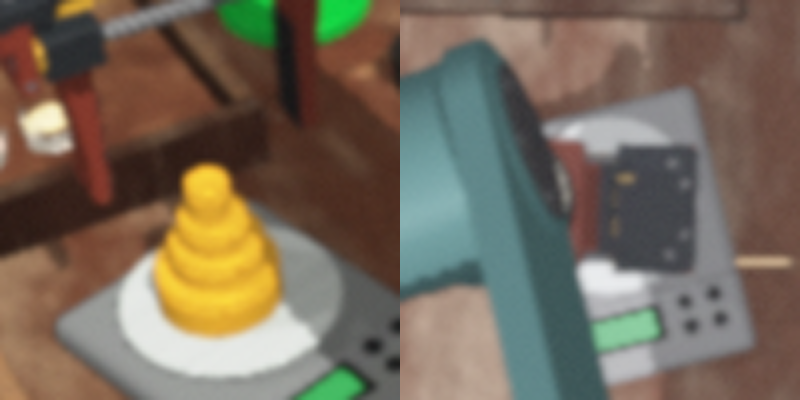

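```bash
python3 - <<'E'
from h import *
for i in range(6):
    t=cam('top'); r=robot.sense(); print(r['time'],np.round(r['tool_pos'],4),np.round(r['eef_rot'],4))
E
```

```text
3.15 [0.5421 0.2889 0.1529] [ 3.1404  0.0032 -3.141 ]
3.2 [0.5422 0.2889 0.153 ] [ 3.1403  0.0035 -3.1409]
3.25 [0.542  0.2888 0.1529] [ 3.1403  0.0034 -3.1409]
3.3 [0.5419 0.2887 0.1526] [ 3.1405e+00  3.0000e-03 -3.1410e+00]
3.35 [0.5417 0.2885 0.1523] [ 3.1407e+00  2.5000e-03 -3.1411e+00]
3.4 [0.5415 0.2884 0.152 ] [ 3.1409e+00  1.9000e-03 -3.1412e+00]
```

{"fn": "servo_tool", "kwargs": {"increments": [{"dx": -0.021, "dy": -0.022, "dz": 0.03, "roll": 0}, {"dx": -0.021, "dy": -0.022, "dz": 0.08, "roll": 0}, {"dx": -0.021, "dy": -0.022, "dz": 0.122, "roll": 0}, {"dx": -0.021, "dy": -0.022, "dz": 0.122, "roll": 0}, {"dx": -0.021, "dy": -0.022, "dz": 0.122, "roll": 0}], "gripper": 0.45}}

```text
time: 3.82
tool_pos: [0.5469, 0.2806, 0.1132]
eef_rot: [-3.141, -0.002, 3.141]
ft_force: [0.0, 0.5, 0.1]
gripper_width: 0.0579
gripper_force: 0.0
```

```bash
python3 - <<'E'
from h import *
s=cam('scene'); r=robot.sense(); p=r['tool_pos'];print(r['time'],p,r['eef_rot'],r['gripper_width'])
a=cv2.resize(s['pixels'][240:320,180:280],(800,600),interpolation=cv2.INTER_CUBIC)
cv2.imwrite('pics/c4.png',cv2.cvtColor(a,cv2.COLOR_RGB2BGR))
E
```

```text
3.8667 [0.54748896 0.28093776 0.11397854] [-3.14125035e+00 -4.91341533e-04  3.14131824e+00] 0.053675093095962016
```

View pics/c4.png

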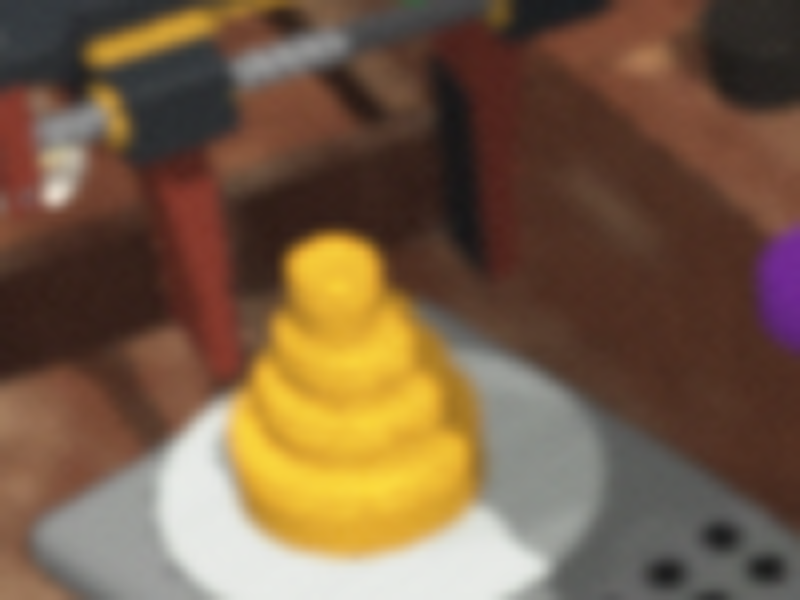

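```bash
python3 - <<'E'
from h import *
s=cam('scene'); r=robot.sense(); p=r['tool_pos'];print(r['time'],p,r['gripper_width'])
f=lambda u,v:(180+u/8-.45,240+v/7.5-.45)
print('tcp tip',(proj(s,(p[0],p[1],.089))-[180-.45,240-.45])*[8,7.5])
print('w50',ray(s,f(335,258),.1025)[:2],'mid tips',ray(s,f(355,320),.089)[:2])
print('L',ray(s,f(240,375),.089)[:2],'R',ray(s,f(470,265),.089)[:2])
E
```

```text
3.9167 [0.547827   0.28117672 0.11448054] 0.04989530674689852
tcp tip [340.36204938 307.0025352 ]
w50 [0.54983372 0.28027339] mid tips [0.54164043 0.28044322]
L [0.5368638  0.31042906] R [0.54660082 0.24930377]
```

{"fn": "servo_tool", "kwargs": {"increments": [{"dx": -0.003, "dy": -0.001, "dz": 0, "roll": 0}, {"dx": -0.003, "dy": -0.001, "dz": 0, "roll": 0}, {"dx": -0.003, "dy": -0.001, "dz": 0, "roll": 0}, {"dx": -0.003, "dy": -0.001, "dz": 0, "roll": 0}, {"dx": -0.003, "dy": -0.001, "dz": 0, "roll": 0}], "gripper": 0}}

```text
time: 4.33
tool_pos: [0.5485, 0.2812, 0.1145]
eef_rot: [3.141, 0.001, 3.142]
ft_force: [0.1, -0.3, 2.0]
gripper_width: 0.019
gripper_force: 30.0
```

{"fn": "servo_tool", "kwargs": {"increments": [{"dx": 0, "dy": 0, "dz": 0, "roll": 0}, {"dx": 0, "dy": 0, "dz": 0, "roll": 0}, {"dx": 0, "dy": 0, "dz": -0.03, "roll": 0}, {"dx": 0, "dy": 0, "dz": -0.1, "roll": 0}, {"dx": 0, "dy": 0, "dz": -0.2, "roll": 0}]}}

```text
time: 4.75
tool_pos: [0.5461, 0.2801, 0.1726]
eef_rot: [-3.139, -0.006, 3.141]
ft_force: [0.0, 1.3, -0.1]
gripper_width: 0.0189
gripper_force: 30.0
```

{"fn": "servo_tool", "kwargs": {"increments": [{"dx": -0.127, "dy": -0.653, "dz": 0, "roll": 0}, {"dx": -0.127, "dy": -0.653, "dz": 0, "roll": 0}, {"dx": -0.127, "dy": -0.653, "dz": 0, "roll": 0}, {"dx": -0.127, "dy": -0.653, "dz": 0, "roll": 0}, {"dx": -0.127, "dy": -0.653, "dz": 0, "roll": 0}]}}

```text
time: 5.17
tool_pos: [0.5864, 0.0823, 0.1748]
eef_rot: [-3.141, 0.0, 3.141]
ft_force: [1.3, 0.5, -0.7]
gripper_width: 0.019
gripper_force: 30.0
```

{"fn": "servo_tool", "kwargs": {"increments": [{"dx": -0.067, "dy": -0.352, "dz": 0, "roll": 0}, {"dx": -0.067, "dy": -0.352, "dz": 0, "roll": 0}, {"dx": -0.067, "dy": -0.352, "dz": 0, "roll": 0}, {"dx": -0.067, "dy": -0.352, "dz": 0.15, "roll": 0}, {"dx": -0.067, "dy": -0.352, "dz": 0.25, "roll": 0}]}}

```text
time: 5.58
tool_pos: [0.6086, -0.0231, 0.1002]
eef_rot: [-3.14, 0.005, 3.138]
ft_force: [-0.9, 0.6, -0.7]
gripper_width: 0.0193
gripper_force: 30.0
```

```bash
python3 - <<'E'
from h import *
for i in range(4): cam('top')
s=cam('scene');t=cam('top'); r=robot.sense(); p=r['tool_pos'];print(r['time'],p,r['eef_rot'],r['gripper_width'],r['gripper_force'])
print(proj(s,(p[0],p[1],.014)))
a=cv2.resize(s['pixels'][180:280,280:400],(800,600),interpolation=cv2.INTER_CUBIC)
cv2.imwrite('pics/c5.png',cv2.cvtColor(a,cv2.COLOR_RGB2BGR))
E
```

```text
5.8833 [ 0.60778095 -0.02031949  0.10122185] [-3.14105227e+00  2.79877204e-03 -3.14092824e+00] 0.018916713934646407 29.999995529651642
[336.92219561 245.34411489]
```

View pics/c5.png

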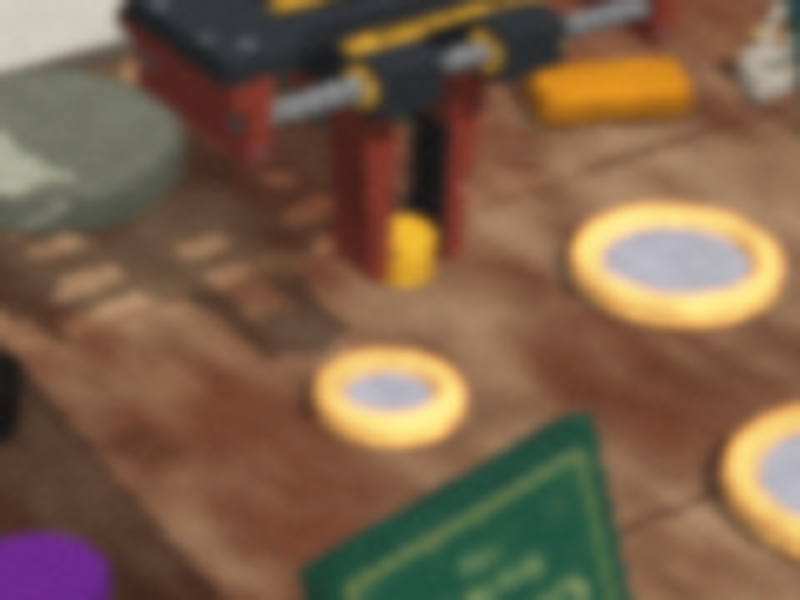

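```bash
python3 - <<'E'
from h import *
s=cam('scene'); r=robot.sense(); p=r['tool_pos'];print(r['time'],p)
print('weight bottom',ray(s,(280+411/6.667-.4,180+272/6-.4),p[2]-.031)[:2],'top',ray(s,(280+412/6.667-.4,180+226/6-.4),p[2]-.012)[:2])
print('pot',ray(s,(280+390/6.667-.4,180+397/6-.4),.013)[:2])
E
```

```text
5.9333 [ 0.60800859 -0.02036172  0.10146905]
weight bottom [ 0.60260652 -0.02541425] top [ 0.60410829 -0.02582511]
pot [ 0.60615489 -0.0224603 ]
```

{"fn": "servo_tool", "kwargs": {"increments": [{"dx": -0.007, "dy": 0.005, "dz": 0.06, "roll": 0}, {"dx": -0.007, "dy": 0.005, "dz": 0.12, "roll": 0}, {"dx": -0.007, "dy": 0.005, "dz": 0.16, "roll": 0}, {"dx": -0.007, "dy": 0.005, "dz": 0.185, "roll": 0}, {"dx": -0.007, "dy": 0.005, "dz": 0.2, "roll": 0}]}}

```text
time: 6.35
tool_pos: [0.6087, -0.0188, 0.0395]
eef_rot: [-3.141, 0.0, -3.141]
ft_force: [-8.7, 1.9, 40.2]
gripper_width: 0.0191
gripper_force: 30.0
```

{"fn": "servo_tool", "kwargs": {"increments": [{"dx": 0, "dy": 0, "dz": 0, "roll": 0}, {"dx": 0, "dy": 0, "dz": 0, "roll": 0}, {"dx": 0, "dy": 0, "dz": 0, "roll": 0}]}}

```text
time: 6.6
tool_pos: [0.6091, -0.0191, 0.0398]
eef_rot: [-3.141, 0.001, -3.142]
ft_force: [0.7, 0.3, -0.8]
gripper_width: 0.0192
gripper_force: 30.0
```

{"fn": "servo_tool", "kwargs": {"increments": [{"dx": 0, "dy": 0, "dz": 0, "roll": 0}, {"dx": 0, "dy": 0, "dz": 0, "roll": 0}, {"dx": 0, "dy": 0, "dz": -0.005, "roll": 0}, {"dx": 0, "dy": 0, "dz": -0.02, "roll": 0}, {"dx": 0, "dy": 0, "dz": -0.08, "roll": 0}], "gripper": 0.6}}

```text
time: 7.02
tool_pos: [0.6066, -0.0188, 0.0615]
eef_rot: [3.141, -0.005, 3.141]
ft_force: [-0.5, 0.1, 0.4]
gripper_width: 0.049
gripper_force: 0.0
```

{"fn": "servo_tool", "kwargs": {"increments": [{"dx": 0, "dy": 0, "dz": -0.1, "roll": 0}, {"dx": 0, "dy": 0, "dz": -0.22, "roll": 0}, {"dx": 0, "dy": 0, "dz": -0.35, "roll": 0}, {"dx": 0, "dy": 0.1, "dz": -0.38, "roll": 0}, {"dx": 0, "dy": 0.2, "dz": -0.38, "roll": 0}]}}

```text
time: 7.43
tool_pos: [0.6116, 0.0402, 0.1822]
eef_rot: [-3.141, 0.009, 3.139]
ft_force: [0.5, -0.5, -0.6]
gripper_width: 0.0528
gripper_force: 0.0
```

```bash
python3 - <<'E'
from h import *
s=cam('scene'); r=robot.sense(); p=r['tool_pos'];print(r['time'],p,r['gripper_width'])
a=cv2.resize(s['pixels'][205:280,290:390],(400,300),interpolation=cv2.INTER_CUBIC)
b=cv2.resize(s['pixels'][255:330,175:275],(400,300),interpolation=cv2.INTER_CUBIC)
cv2.imwrite('pics/c6.png',cv2.cvtColor(np.hstack([a,b]),cv2.COLOR_RGB2BGR))
E
```

```text
7.4833 [0.60978344 0.04626784 0.18029469] 0.05280397725637402
```

View pics/c6.png

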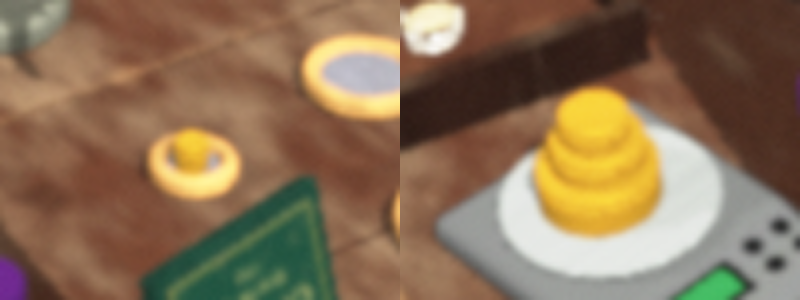

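```bash
python3 - <<'E'
from h import *
for i in range(3): t=cam('top')
r=robot.sense(); p=r['tool_pos'];print(r['time'],p)
s=cam('scene')
print('100 scene',ray(s,(175+197/4-.4,255+110/4-.4),.0835)[:2])
for d in models.outline_of('top','weight_100')+models.outline_of('scene','weight_100'):
    ys,xs=np.nonzero(d['pixels']);print(round(d['conf'],2),d['point'],xs.min(),xs.max(),ys.min(),ys.max())
cv2.imwrite('pics/c7.png',cv2.cvtColor(cv2.resize(t['pixels'][250:310,185:265],(800,600),interpolation=cv2.INTER_CUBIC),cv2.COLOR_RGB2BGR))
E
```

```text
7.6333 [0.60826842 0.04145347 0.17751507]
100 scene [0.54819327 0.2780536 ]
0.72 [219.0, 288.1] 201 227 267 293
0.65 [219.4, 277.7] 210 223 271 288
0.54 [156.3, 264.3] 147 165 258 275
0.53 [213.0, 277.8] 205 218 274 287
0.86 [222.1, 304.9] 208 239 293 314
0.85 [285.8, 277.2] 275 295 269 287
0.7 [224.3, 286.8] 214 231 278 294
0.66 [221.3, 295.2] 211 235 285 302
```

View pics/c7.png

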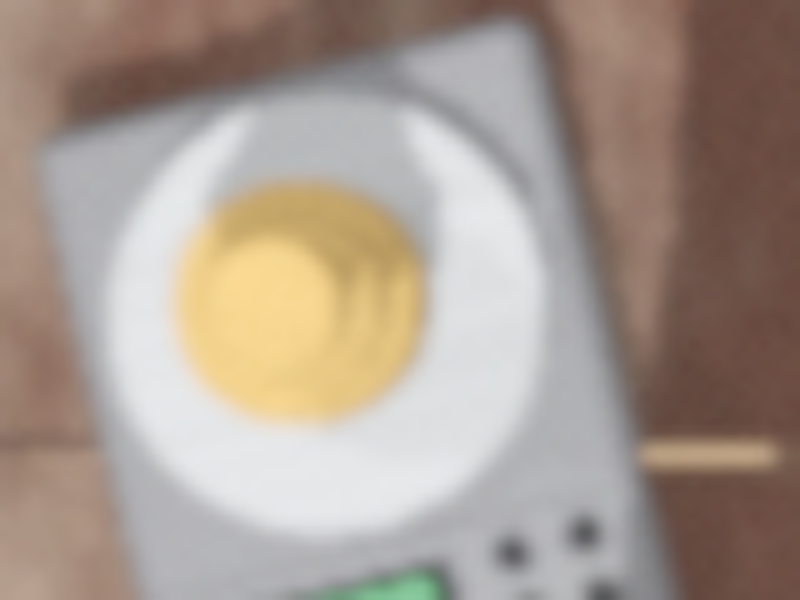

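{"fn": "servo_tool", "kwargs": {"increments": [{"dx": 0.163, "dy": 0.647, "dz": 0, "roll": 0}, {"dx": 0.163, "dy": 0.647, "dz": 0, "roll": 0}, {"dx": 0.163, "dy": 0.647, "dz": 0, "roll": 0}, {"dx": 0.163, "dy": 0.647, "dz": 0, "roll": 0}, {"dx": 0.163, "dy": 0.647, "dz": 0, "roll": 0}]}}

```text
time: 8.2
tool_pos: [0.5588, 0.2364, 0.1767]
eef_rot: [3.142, -0.001, 3.14]
ft_force: [-0.6, 0.3, 1.3]
gripper_width: 0.053
gripper_force: 0.0
```

{"fn": "servo_tool", "kwargs": {"increments": [{"dx": 0.04, "dy": 0.154, "dz": 0, "roll": 0}, {"dx": 0.04, "dy": 0.154, "dz": 0.07, "roll": 0}, {"dx": 0.04, "dy": 0.154, "dz": 0.14, "roll": 0}, {"dx": 0.04, "dy": 0.154, "dz": 0.145, "roll": 0}, {"dx": 0.04, "dy": 0.154, "dz": 0.145, "roll": 0}]}}

```text
time: 8.62
tool_pos: [0.5466, 0.2801, 0.1321]
eef_rot: [-3.14, -0.004, 3.141]
ft_force: [-0.7, -0.2, 0.3]
gripper_width: 0.0527
gripper_force: 0.0
```

{"fn": "servo_tool", "kwargs": {"increments": [{"dx": 0, "dy": 0, "dz": 0, "roll": 0}, {"dx": 0, "dy": 0, "dz": 0, "roll": 0}, {"dx": 0, "dy": 0, "dz": 0, "roll": 0}]}}

```text
time: 8.87
tool_pos: [0.5487, 0.2808, 0.1348]
eef_rot: [3.141, 0.002, 3.14]
ft_force: [-0.0, 0.4, 0.5]
gripper_width: 0.0522
gripper_force: 0.0
```

{"fn": "servo_tool", "kwargs": {"increments": [{"dx": 0.003, "dy": 0.003, "dz": 0.05, "roll": 0}, {"dx": 0.003, "dy": 0.003, "dz": 0.09, "roll": 0}, {"dx": 0.003, "dy": 0.003, "dz": 0.114, "roll": 0}, {"dx": 0.003, "dy": 0.003, "dz": 0.114, "roll": 0}, {"dx": 0.003, "dy": 0.003, "dz": 0.114, "roll": 0}]}}

```text
time: 9.28
tool_pos: [0.5464, 0.2819, 0.099]
eef_rot: [-3.141, -0.001, 3.141]
ft_force: [0.2, 0.8, -0.2]
gripper_width: 0.0532
gripper_force: 0.0
```

{"fn": "servo_tool", "kwargs": {"increments": [{"dx": 0, "dy": 0, "dz": 0, "roll": 0}, {"dx": 0, "dy": 0, "dz": 0, "roll": 0}, {"dx": 0, "dy": 0, "dz": 0, "roll": 0}]}}

```text
time: 9.53
tool_pos: [0.5472, 0.2823, 0.1]
eef_rot: [3.141, 0.001, -3.142]
ft_force: [-0.6, -0.1, 0.4]
gripper_width: 0.0525
gripper_force: 0.0
```

Height is right. I'll close, then lift.

{"fn": "servo_tool", "kwargs": {"increments": [{"dx": 0, "dy": 0, "dz": 0, "roll": 0}, {"dx": 0, "dy": 0, "dz": 0, "roll": 0}, {"dx": 0, "dy": 0, "dz": 0, "roll": 0}, {"dx": 0, "dy": 0, "dz": 0, "roll": 0}, {"dx": 0, "dy": 0, "dz": 0, "roll": 0}], "gripper": 0}}

```text
time: 9.95
tool_pos: [0.5468, 0.2822, 0.0996]
eef_rot: [3.142, 0.0, 3.141]
ft_force: [0.5, -0.7, 1.2]
gripper_width: 0.0314
gripper_force: 30.0
```

{"fn": "servo_tool", "kwargs": {"increments": [{"dx": 0, "dy": 0, "dz": 0, "roll": 0}, {"dx": 0, "dy": 0, "dz": 0, "roll": 0}, {"dx": 0, "dy": 0, "dz": 0, "roll": 0}]}}

```text
time: 10.2
tool_pos: [0.5468, 0.2822, 0.0995]
eef_rot: [3.142, 0.0, 3.142]
ft_force: [0.1, -0.9, 2.1]
gripper_width: 0.0312
gripper_force: 30.0
```

{"fn": "servo_tool", "kwargs": {"increments": [{"dx": 0, "dy": 0, "dz": -0.02, "roll": 0}, {"dx": 0, "dy": 0, "dz": -0.08, "roll": 0}, {"dx": 0, "dy": 0, "dz": -0.18, "roll": 0}, {"dx": 0, "dy": 0, "dz": -0.28, "roll": 0}, {"dx": 0, "dy": 0, "dz": -0.3, "roll": 0}]}}

```text
time: 10.62
tool_pos: [0.5492, 0.2831, 0.1944]
eef_rot: [3.139, 0.007, -3.142]
ft_force: [0.4, 0.6, -1.1]
gripper_width: 0.0311
gripper_force: 30.0
```

{"fn": "servo_tool", "kwargs": {"increments": [{"dx": 0, "dy": -0.12, "dz": 0, "roll": 0}, {"dx": 0, "dy": -0.26, "dz": 0, "roll": 0}, {"dx": 0, "dy": -0.4, "dz": 0, "roll": 0}, {"dx": 0, "dy": -0.54, "dz": 0, "roll": 0}, {"dx": 0, "dy": -0.67, "dz": 0, "roll": 0}]}}

```text
time: 11.03
tool_pos: [0.5459, 0.0793, 0.189]
eef_rot: [-3.141, -0.001, -3.141]
ft_force: [1.0, 0.5, -0.3]
gripper_width: 0.0309
gripper_force: 30.0
```

{"fn": "servo_tool", "kwargs": {"increments": [{"dx": 0, "dy": -0.13, "dz": 0, "roll": 0}, {"dx": 0, "dy": -0.27, "dz": 0, "roll": 0}, {"dx": 0, "dy": -0.4, "dz": 0, "roll": 0}, {"dx": 0, "dy": -0.54, "dz": 0, "roll": 0}, {"dx": 0, "dy": -0.67, "dz": 0, "roll": 0}]}}

```text
time: 11.45
tool_pos: [0.5459, -0.1219, 0.189]
eef_rot: [-3.142, -0.001, 3.141]
ft_force: [0.9, 0.2, -0.7]
gripper_width: 0.0308
gripper_force: 30.0
```

{"fn": "servo_tool", "kwargs": {"increments": [{"dx": 0.06, "dy": -0.11, "dz": 0, "roll": 0}, {"dx": 0.12, "dy": -0.22, "dz": 0, "roll": 0}, {"dx": 0.17, "dy": -0.33, "dz": 0, "roll": 0}, {"dx": 0.193, "dy": -0.42, "dz": 0, "roll": 0}, {"dx": 0.193, "dy": -0.428, "dz": 0.1, "roll": 0}]}}

```text
time: 11.87
tool_pos: [0.4907, -0.2551, 0.1635]
eef_rot: [-3.134, 0.008, 3.138]
ft_force: [1.9, -0.2, 0.1]
gripper_width: 0.0307
gripper_force: 30.0
```

{"fn": "servo_tool", "kwargs": {"increments": [{"dx": 0, "dy": 0, "dz": 0.1, "roll": 0}, {"dx": 0, "dy": 0, "dz": 0.2, "roll": 0}, {"dx": 0, "dy": 0, "dz": 0.2, "roll": 0}, {"dx": 0, "dy": 0, "dz": 0.2, "roll": 0}, {"dx": 0, "dy": 0, "dz": 0.2, "roll": 0}]}}

```text
time: 12.28
tool_pos: [0.4893, -0.2484, 0.1003]
eef_rot: [-3.141, 0.0, -3.141]
ft_force: [-0.6, -0.1, -1.2]
gripper_width: 0.0311
gripper_force: 30.0
```

```bash
python3 - <<'E'
from h import *
for i in range(3): cam('top')
s=cam('scene'); r=robot.sense(); p=r['tool_pos'];print(r['time'],p,r['eef_rot'],r['gripper_width'],r['gripper_force'])
S=(8,7.5);o=(400,185)
print('crop px tcp@.014',(proj(s,(p[0],p[1],.014))-np.array(o)+.45)*S,'wt bottom',(proj(s,(p[0],p[1],p[2]-.031))-np.array(o)+.45)*S,'wt top',(proj(s,(p[0],p[1],p[2]-.016))-np.array(o)+.45)*S)
cv2.imwrite('pics/c8.png',cv2.cvtColor(cv2.resize(s['pixels'][185:265,400:500],(800,600),interpolation=cv2.INTER_CUBIC),cv2.COLOR_RGB2BGR))
E
```

```text
12.4833 [ 0.48992294 -0.24875177  0.10116049] [-3.13970613e+00  2.56127527e-03 -3.14122525e+00] 0.031087569751385564 29.99979078769684
crop px tcp@.014 [383.71121047 415.26200094] wt bottom [416.77209476 262.1602898 ] wt top [425.91928154 219.80056536]
```

View pics/c8.png

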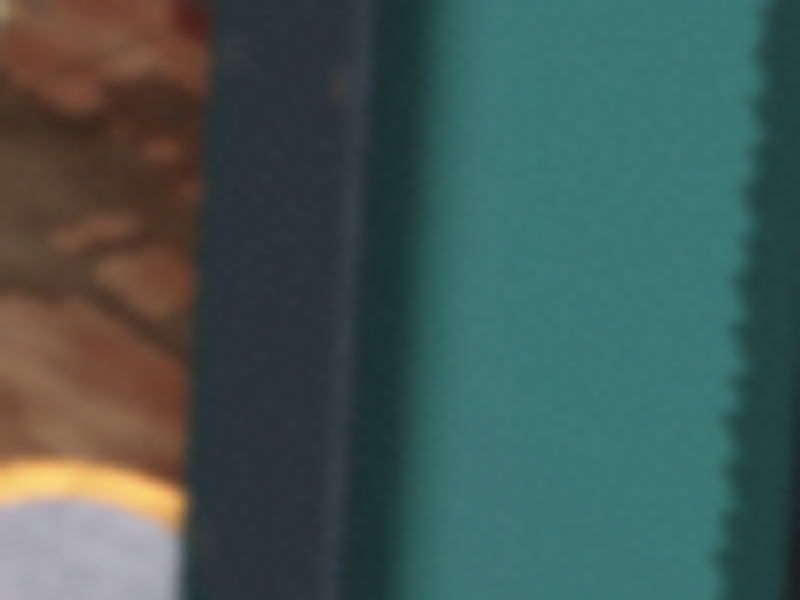

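{"fn": "servo_tool", "kwargs": {"increments": [{"dx": 0, "dy": 0, "dz": 0.05, "roll": 0}, {"dx": 0, "dy": 0, "dz": 0.1, "roll": 0}, {"dx": 0, "dy": 0, "dz": 0.14, "roll": 0}, {"dx": 0, "dy": 0, "dz": 0.165, "roll": 0}, {"dx": 0, "dy": 0, "dz": 0.175, "roll": 0}]}}

```text
time: 12.9
tool_pos: [0.4888, -0.2481, 0.0468]
eef_rot: [3.142, -0.0, -3.141]
ft_force: [-0.1, 0.1, -1.4]
gripper_width: 0.0309
gripper_force: 30.0
```

{"fn": "servo_tool", "kwargs": {"increments": [{"dx": 0, "dy": 0, "dz": 0, "roll": 0}, {"dx": 0, "dy": 0, "dz": 0.005, "roll": 0}, {"dx": 0, "dy": 0, "dz": 0.01, "roll": 0}, {"dx": 0, "dy": 0, "dz": 0.016, "roll": 0}, {"dx": 0, "dy": 0, "dz": 0.02, "roll": 0}]}}

```text
time: 13.32
tool_pos: [0.489, -0.2484, 0.0413]
eef_rot: [-3.141, 0.001, 3.141]
ft_force: [0.0, 0.1, -0.6]
gripper_width: 0.0308
gripper_force: 30.0
```

{"fn": "servo_tool", "kwargs": {"increments": [{"dx": 0, "dy": 0, "dz": 0.003, "roll": 0}, {"dx": 0, "dy": 0, "dz": 0.003, "roll": 0}, {"dx": 0, "dy": 0, "dz": 0.003, "roll": 0}]}}

```text
time: 13.57
tool_pos: [0.4888, -0.2482, 0.0401]
eef_rot: [-3.142, -0.0, 3.141]
ft_force: [-0.1, 0.1, -0.5]
gripper_width: 0.0307
gripper_force: 30.0
```

{"fn": "servo_tool", "kwargs": {"increments": [{"dx": 0, "dy": 0, "dz": 0, "roll": 0}, {"dx": 0, "dy": 0, "dz": 0, "roll": 0}, {"dx": 0, "dy": 0, "dz": 0, "roll": 0}, {"dx": 0, "dy": 0, "dz": -0.015, "roll": 0}, {"dx": 0, "dy": 0, "dz": -0.06, "roll": 0}], "gripper": 0.8}}

```text
time: 13.98
tool_pos: [0.4877, -0.2475, 0.0571]
eef_rot: [3.14, -0.003, 3.141]
ft_force: [0.0, 0.4, 0.2]
gripper_width: 0.061
gripper_force: 0.0
```

{"fn": "servo_tool", "kwargs": {"increments": [{"dx": 0, "dy": 0, "dz": -0.1, "roll": 0}, {"dx": 0, "dy": 0, "dz": -0.22, "roll": 0}, {"dx": -0.05, "dy": 0.08, "dz": -0.35, "roll": 0}, {"dx": -0.11, "dy": 0.17, "dz": -0.42, "roll": 0}, {"dx": -0.17, "dy": 0.29, "dz": -0.42, "roll": 0}]}}

```text
time: 14.4
tool_pos: [0.5429, -0.1644, 0.1901]
eef_rot: [-3.137, 0.009, 3.139]
ft_force: [1.4, 0.0, -0.4]
gripper_width: 0.0703
gripper_force: 0.0
```

{"fn": "servo_tool", "kwargs": {"increments": [{"dx": 0, "dy": 0.13, "dz": 0, "roll": 0}, {"dx": 0, "dy": 0.27, "dz": 0, "roll": 0}, {"dx": 0, "dy": 0.4, "dz": 0, "roll": 0}, {"dx": 0, "dy": 0.54, "dz": 0, "roll": 0}, {"dx": 0, "dy": 0.67, "dz": 0, "roll": 0}]}}

```text
time: 14.82
tool_pos: [0.5389, 0.0408, 0.1845]
eef_rot: [3.142, 0.0, 3.141]
ft_force: [0.8, 0.8, -0.2]
gripper_width: 0.0706
gripper_force: 0.0
```

```bash
python3 - <<'E'
from h import *
s=cam('scene');t=cam('top'); r=robot.sense(); p=r['tool_pos'];print(r['time'],p,r['gripper_width'])
f=lambda c,r0,c0,h,w:cv2.resize(c['pixels'][r0:r0+h,c0:c0+w],(400,300),interpolation=cv2.INTER_CUBIC)
im=np.vstack([np.hstack([f(s,215,410,60,80),f(t,280,400,60,80)]),np.hstack([f(s,270,185,60,80),f(t,250,185,60,80)])])
cv2.imwrite('pics/c9.png',cv2.cvtColor(im,cv2.COLOR_RGB2BGR))
E
```

```text
14.9167 [0.53849165 0.04393705 0.18444153] 0.0700760447057229
```

View pics/c9.png

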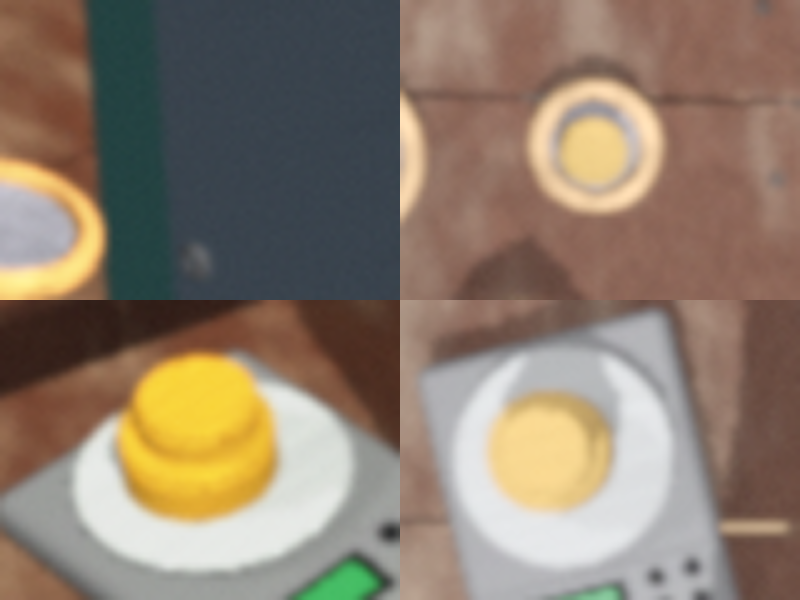

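```bash
python3 - <<'E'
from h import *
s=cam('scene');t=cam('top');print(robot.sense()['tool_pos'])
print(ray(t,(212.8,279.8),.0685)[:2],ray(s,(223.6,288.6),.0685)[:2])
E
```

```text
[0.53911365 0.03970713 0.18432957]
[0.54537782 0.28440651] [0.5484706  0.27982779]
```

{"fn": "servo_tool", "kwargs": {"increments": [{"dx": -0.01, "dy": 0.13, "dz": 0, "roll": 0}, {"dx": -0.018, "dy": 0.27, "dz": 0, "roll": 0}, {"dx": -0.018, "dy": 0.4, "dz": 0, "roll": 0}, {"dx": -0.018, "dy": 0.54, "dz": 0, "roll": 0}, {"dx": -0.018, "dy": 0.67, "dz": 0, "roll": 0}]}}

```text
time: 15.43
tool_pos: [0.5454, 0.2397, 0.1842]
eef_rot: [-3.141, 0.0, 3.139]
ft_force: [0.8, 0.2, -0.1]
gripper_width: 0.0706
gripper_force: 0.0
```

{"fn": "servo_tool", "kwargs": {"increments": [{"dx": 0, "dy": 0.1, "dz": 0.05, "roll": 0}, {"dx": 0, "dy": 0.135, "dz": 0.15, "roll": 0}, {"dx": 0, "dy": 0.135, "dz": 0.2, "roll": 0}, {"dx": 0, "dy": 0.135, "dz": 0.2, "roll": 0}, {"dx": 0, "dy": 0.135, "dz": 0.2, "roll": 0}]}}

```text
time: 15.85
tool_pos: [0.5447, 0.2786, 0.1234]
eef_rot: [-3.14, -0.002, 3.14]
ft_force: [-0.2, -0.3, 0.3]
gripper_width: 0.0699
gripper_force: 0.0
```

{"fn": "servo_tool", "kwargs": {"increments": [{"dx": 0, "dy": 0, "dz": 0, "roll": 0}, {"dx": 0, "dy": 0, "dz": 0, "roll": 0}, {"dx": 0, "dy": 0, "dz": 0, "roll": 0}]}}

```text
time: 16.1
tool_pos: [0.5459, 0.2796, 0.1255]
eef_rot: [3.141, 0.002, 3.14]
ft_force: [-0.3, -0.7, -0.0]
gripper_width: 0.0699
gripper_force: 0.0
```

{"fn": "servo_tool", "kwargs": {"increments": [{"dx": -0.002, "dy": 0.008, "dz": 0.05, "roll": 0}, {"dx": -0.002, "dy": 0.008, "dz": 0.1, "roll": 0}, {"dx": -0.002, "dy": 0.008, "dz": 0.13, "roll": 0}, {"dx": -0.002, "dy": 0.008, "dz": 0.137, "roll": 0}, {"dx": -0.002, "dy": 0.008, "dz": 0.137, "roll": 0}]}}

```text
time: 16.52
tool_pos: [0.545, 0.2823, 0.0827]
eef_rot: [-3.141, -0.001, 3.141]
ft_force: [0.1, 0.1, -0.5]
gripper_width: 0.0701
gripper_force: 0.0
```

{"fn": "servo_tool", "kwargs": {"increments": [{"dx": 0, "dy": 0, "dz": 0, "roll": 0}, {"dx": 0, "dy": 0, "dz": 0, "roll": 0}, {"dx": 0, "dy": 0, "dz": 0, "roll": 0}]}}

```text
time: 16.77
tool_pos: [0.5458, 0.2828, 0.0837]
eef_rot: [3.141, 0.001, 3.142]
ft_force: [-0.5, 0.1, 0.1]
gripper_width: 0.0703
gripper_force: 0.0
```

{"fn": "servo_tool", "kwargs": {"increments": [{"dx": 0, "dy": 0, "dz": 0, "roll": 0}, {"dx": 0, "dy": 0, "dz": 0, "roll": 0}, {"dx": 0, "dy": 0, "dz": 0, "roll": 0}, {"dx": 0, "dy": 0, "dz": 0, "roll": 0}, {"dx": 0, "dy": 0, "dz": 0, "roll": 0}], "gripper": 0}}

```text
time: 17.18
tool_pos: [0.5453, 0.2826, 0.083]
eef_rot: [-3.141, 0.0, -3.142]
ft_force: [0.4, 0.3, 1.7]
gripper_width: 0.0435
gripper_force: 30.0
```

{"fn": "servo_tool", "kwargs": {"increments": [{"dx": 0, "dy": 0, "dz": 0, "roll": 0}, {"dx": 0, "dy": 0, "dz": 0, "roll": 0}, {"dx": 0, "dy": 0, "dz": 0, "roll": 0}, {"dx": 0, "dy": 0, "dz": 0, "roll": 0}, {"dx": 0, "dy": 0, "dz": 0, "roll": 0}]}}

```text
time: 17.6
tool_pos: [0.5453, 0.2826, 0.083]
eef_rot: [-3.141, -0.0, 3.142]
ft_force: [-0.3, -0.5, 2.2]
gripper_width: 0.0431
gripper_force: 30.0
```

{"fn": "servo_tool", "kwargs": {"increments": [{"dx": 0, "dy": 0, "dz": -0.02, "roll": 0}, {"dx": 0, "dy": 0, "dz": -0.08, "roll": 0}, {"dx": 0, "dy": 0, "dz": -0.18, "roll": 0}, {"dx": 0, "dy": 0, "dz": -0.28, "roll": 0}, {"dx": 0, "dy": 0, "dz": -0.35, "roll": 0}]}}

```text
time: 18.02
tool_pos: [0.5457, 0.2829, 0.1902]
eef_rot: [3.141, 0.001, 3.142]
ft_force: [0.8, 0.2, -1.2]
gripper_width: 0.0431
gripper_force: 30.0
```

{"fn": "servo_tool", "kwargs": {"increments": [{"dx": 0, "dy": -0.12, "dz": 0, "roll": 0}, {"dx": 0, "dy": -0.26, "dz": 0, "roll": 0}, {"dx": 0, "dy": -0.4, "dz": 0, "roll": 0}, {"dx": 0, "dy": -0.54, "dz": 0, "roll": 0}, {"dx": 0, "dy": -0.67, "dz": 0, "roll": 0}]}}

```text
time: 18.43
tool_pos: [0.5446, 0.0799, 0.188]
eef_rot: [-3.141, -0.0, -3.141]
ft_force: [1.3, -0.1, -1.9]
gripper_width: 0.0438
gripper_force: 30.0
```

{"fn": "servo_tool", "kwargs": {"increments": [{"dx": -0.02, "dy": -0.13, "dz": 0, "roll": 0}, {"dx": -0.05, "dy": -0.26, "dz": 0, "roll": 0}, {"dx": -0.08, "dy": -0.39, "dz": 0, "roll": 0}, {"dx": -0.11, "dy": -0.52, "dz": 0, "roll": 0}, {"dx": -0.14, "dy": -0.65, "dz": 0, "roll": 0}]}}

```text
time: 18.85
tool_pos: [0.587, -0.1152, 0.188]
eef_rot: [3.141, -0.0, 3.141]
ft_force: [-0.1, -0.3, -1.6]
gripper_width: 0.0432
gripper_force: 30.0
```

{"fn": "servo_tool", "kwargs": {"increments": [{"dx": -0.06, "dy": -0.1, "dz": 0, "roll": 0}, {"dx": -0.11, "dy": -0.15, "dz": 0.05, "roll": 0}, {"dx": -0.132, "dy": -0.159, "dz": 0.15, "roll": 0}, {"dx": -0.132, "dy": -0.159, "dz": 0.25, "roll": 0}, {"dx": -0.132, "dy": -0.159, "dz": 0.29, "roll": 0}]}}

```text
time: 19.27
tool_pos: [0.6247, -0.1609, 0.097]
eef_rot: [3.14, -0.005, 3.14]
ft_force: [-0.4, 0.2, -3.0]
gripper_width: 0.0433
gripper_force: 30.0
```

{"fn": "servo_tool", "kwargs": {"increments": [{"dx": 0, "dy": 0, "dz": 0, "roll": 0}, {"dx": 0, "dy": 0, "dz": 0, "roll": 0}, {"dx": 0, "dy": 0, "dz": 0, "roll": 0}, {"dx": 0, "dy": 0, "dz": 0, "roll": 0}]}}

```text
time: 19.6
tool_pos: [0.6281, -0.1611, 0.103]
eef_rot: [-3.14, 0.003, -3.141]
ft_force: [-0.4, 0.3, -1.8]
gripper_width: 0.0436
gripper_force: 30.0
```

{"fn": "servo_tool", "kwargs": {"increments": [{"dx": 0, "dy": 0, "dz": 0.05, "roll": 0}, {"dx": 0, "dy": 0, "dz": 0.1, "roll": 0}, {"dx": 0, "dy": 0, "dz": 0.14, "roll": 0}, {"dx": 0, "dy": 0, "dz": 0.17, "roll": 0}, {"dx": 0, "dy": 0, "dz": 0.18, "roll": 0}]}}

```text
time: 20.02
tool_pos: [0.6264, -0.1608, 0.0461]
eef_rot: [3.141, -0.001, -3.141]
ft_force: [-0.3, -0.3, -2.2]
gripper_width: 0.0431
gripper_force: 30.0
```

{"fn": "servo_tool", "kwargs": {"increments": [{"dx": 0, "dy": 0, "dz": 0, "roll": 0}, {"dx": 0, "dy": 0, "dz": 0.005, "roll": 0}, {"dx": 0, "dy": 0, "dz": 0.01, "roll": 0}, {"dx": 0, "dy": 0, "dz": 0.016, "roll": 0}, {"dx": 0, "dy": 0, "dz": 0.018, "roll": 0}]}}

```text
time: 20.43
tool_pos: [0.6271, -0.1612, 0.0417]
eef_rot: [-3.141, 0.0, 3.141]
ft_force: [0.4, -0.1, -2.5]
gripper_width: 0.0427
gripper_force: 30.0
```

{"fn": "servo_tool", "kwargs": {"increments": [{"dx": 0, "dy": 0, "dz": 0, "roll": 0}, {"dx": 0, "dy": 0, "dz": 0, "roll": 0}]}}

```text
time: 20.6
tool_pos: [0.6269, -0.1611, 0.0417]
eef_rot: [-3.141, 0.0, 3.142]
ft_force: [0.4, -0.1, -1.9]
gripper_width: 0.0434
gripper_force: 30.0
```

Lowering 1.5 mm more, releasing, then retreating toward the scale.

{"fn": "servo_tool", "kwargs": {"increments": [{"dx": 0, "dy": 0, "dz": 0.003, "roll": 0}, {"dx": 0, "dy": 0, "dz": 0.005, "roll": 0}, {"dx": 0, "dy": 0, "dz": 0.005, "roll": 0}, {"dx": 0, "dy": 0, "dz": 0.005, "roll": 0}]}}

```text
time: 20.93
tool_pos: [0.6268, -0.1611, 0.04]
eef_rot: [-3.142, -0.0, 3.142]
ft_force: [0.2, 0.2, -1.6]
gripper_width: 0.0432
gripper_force: 30.0
```

{"fn": "servo_tool", "kwargs": {"increments": [{"dx": 0, "dy": 0, "dz": 0, "roll": 0}, {"dx": 0, "dy": 0, "dz": 0, "roll": 0}, {"dx": 0, "dy": 0, "dz": 0, "roll": 0}, {"dx": 0, "dy": 0, "dz": -0.015, "roll": 0}, {"dx": 0, "dy": 0, "dz": -0.06, "roll": 0}], "gripper": 1}}

```text
time: 21.35
tool_pos: [0.6256, -0.1606, 0.0568]
eef_rot: [3.141, -0.003, 3.141]
ft_force: [0.4, -0.2, -0.5]
gripper_width: 0.0732
gripper_force: 0.0
```

{"fn": "servo_tool", "kwargs": {"increments": [{"dx": 0, "dy": 0, "dz": -0.1, "roll": 0}, {"dx": 0, "dy": 0, "dz": -0.22, "roll": 0}, {"dx": 0.04, "dy": 0.08, "dz": -0.35, "roll": 0}, {"dx": 0.08, "dy": 0.17, "dz": -0.42, "roll": 0}, {"dx": 0.12, "dy": 0.29, "dz": -0.42, "roll": 0}]}}

```text
time: 21.77
tool_pos: [0.5944, -0.0755, 0.1905]
eef_rot: [-3.138, 0.011, 3.139]
ft_force: [1.6, 0.8, 0.2]
gripper_width: 0.0881
gripper_force: 0.0
```

{"fn": "servo_tool", "kwargs": {"increments": [{"dx": 0.03, "dy": 0.13, "dz": 0, "roll": 0}, {"dx": 0.06, "dy": 0.26, "dz": 0, "roll": 0}, {"dx": 0.09, "dy": 0.39, "dz": 0, "roll": 0}, {"dx": 0.12, "dy": 0.52, "dz": 0, "roll": 0}, {"dx": 0.15, "dy": 0.65, "dz": 0, "roll": 0}]}}

```text
time: 22.18
tool_pos: [0.5453, 0.1226, 0.1848]
eef_rot: [3.142, 0.001, 3.141]
ft_force: [1.0, 0.6, 0.1]
gripper_width: 0.0877
gripper_force: 0.0
```

```bash
python3 - <<'E'
from h import *
s=cam('scene');t=cam('top'); r=robot.sense(); p=r['tool_pos'];print(r['time'],p,r['gripper_width'])
f=lambda c,r0,c0,h,w:cv2.resize(c['pixels'][r0:r0+h,c0:c0+w],(400,300),interpolation=cv2.INTER_CUBIC)
im=np.vstack([np.hstack([f(s,195,340,60,80),f(t,220,363,60,80)]),np.hstack([f(s,270,185,60,80),f(t,250,185,60,80)])])
cv2.imwrite('pics/c10.png',cv2.cvtColor(im,cv2.COLOR_RGB2BGR))
E
```

```text
22.2833 [0.54395951 0.12597575 0.18456142] 0.08781896030157685
```

View pics/c10.png

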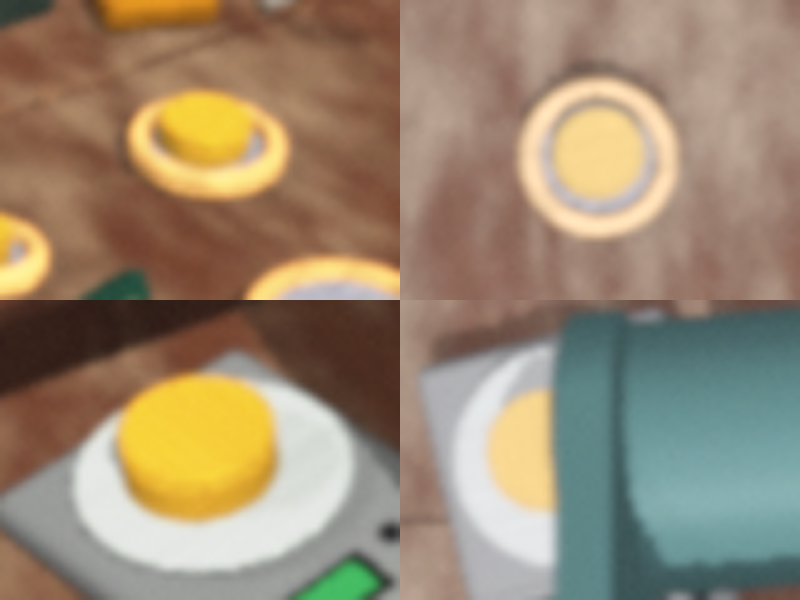

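{"fn": "servo_tool", "kwargs": {"increments": [{"dx": 0, "dy": 0.13, "dz": 0, "roll": 0}, {"dx": 0, "dy": 0.26, "dz": 0, "roll": 0}, {"dx": 0, "dy": 0.39, "dz": 0, "roll": 0}, {"dx": 0, "dy": 0.5, "dz": 0, "roll": 0}, {"dx": 0, "dy": 0.537, "dz": 0.05, "roll": 0}]}}

```text
time: 22.7
tool_pos: [0.5483, 0.2866, 0.172]
eef_rot: [3.138, 0.007, -3.14]
ft_force: [0.9, -0.0, 0.1]
gripper_width: 0.0877
gripper_force: 0.0
```

{"fn": "servo_tool", "kwargs": {"increments": [{"dx": 0, "dy": 0, "dz": 0.1, "roll": 0}, {"dx": 0, "dy": 0, "dz": 0.165, "roll": 0}, {"dx": 0, "dy": 0, "dz": 0.165, "roll": 0}, {"dx": 0, "dy": 0, "dz": 0.165, "roll": 0}, {"dx": 0, "dy": 0, "dz": 0.165, "roll": 0}]}}

```text
time: 23.12
tool_pos: [0.547, 0.2817, 0.1207]
eef_rot: [3.141, 0.001, 3.141]
ft_force: [-0.1, -0.2, 0.4]
gripper_width: 0.0879
gripper_force: 0.0
```

{"fn": "servo_tool", "kwargs": {"increments": [{"dx": 0, "dy": 0, "dz": 0, "roll": 0}, {"dx": 0, "dy": 0, "dz": 0, "roll": 0}, {"dx": 0, "dy": 0, "dz": 0, "roll": 0}]}}

```text
time: 23.37
tool_pos: [0.5468, 0.2821, 0.1208]
eef_rot: [3.141, 0.002, 3.141]
ft_force: [0.2, 0.9, -0.1]
gripper_width: 0.0879
gripper_force: 0.0
```

{"fn": "servo_tool", "kwargs": {"increments": [{"dx": 0, "dy": 0, "dz": 0.05, "roll": 0}, {"dx": 0, "dy": 0, "dz": 0.1, "roll": 0}, {"dx": 0, "dy": 0, "dz": 0.15, "roll": 0}, {"dx": 0, "dy": 0, "dz": 0.185, "roll": 0}, {"dx": 0, "dy": 0, "dz": 0.197, "roll": 0}]}}

```text
time: 23.78
tool_pos: [0.5451, 0.2817, 0.0592]
eef_rot: [-3.141, -0.002, 3.141]
ft_force: [-0.3, -0.0, 0.1]
gripper_width: 0.088
gripper_force: 0.0
```

{"fn": "servo_tool", "kwargs": {"increments": [{"dx": 0, "dy": 0, "dz": 0, "roll": 0}, {"dx": 0, "dy": 0, "dz": 0, "roll": 0}, {"dx": 0, "dy": 0, "dz": 0, "roll": 0}]}}

```text
time: 24.03
tool_pos: [0.5466, 0.2823, 0.0612]
eef_rot: [3.141, 0.001, 3.142]
ft_force: [0.1, 0.2, 1.1]
gripper_width: 0.088
gripper_force: 0.0
```

{"fn": "servo_tool", "kwargs": {"increments": [{"dx": 0, "dy": 0, "dz": 0, "roll": 0}, {"dx": 0, "dy": 0, "dz": 0, "roll": 0}, {"dx": 0, "dy": 0, "dz": 0, "roll": 0}, {"dx": 0, "dy": 0, "dz": 0, "roll": 0}, {"dx": 0, "dy": 0, "dz": 0, "roll": 0}], "gripper": 0}}

```text
time: 24.45
tool_pos: [0.546, 0.2822, 0.0606]
eef_rot: [3.141, 0.0, 3.141]
ft_force: [0.2, 2.3, 1.3]
gripper_width: 0.058
gripper_force: 1.1
```

{"fn": "servo_tool", "kwargs": {"increments": [{"dx": 0, "dy": 0, "dz": 0, "roll": 0}, {"dx": 0, "dy": 0, "dz": 0, "roll": 0}, {"dx": 0, "dy": 0, "dz": 0, "roll": 0}, {"dx": 0, "dy": 0, "dz": 0, "roll": 0}, {"dx": 0, "dy": 0, "dz": 0, "roll": 0}]}}

```text
time: 24.87
tool_pos: [0.546, 0.2822, 0.0606]
eef_rot: [3.141, 0.0, 3.142]
ft_force: [-1.6, 1.5, 2.9]
gripper_width: 0.0575
gripper_force: 30.0
```

{"fn": "servo_tool", "kwargs": {"increments": [{"dx": 0, "dy": 0, "dz": -0.02, "roll": 0}, {"dx": 0, "dy": 0, "dz": -0.08, "roll": 0}, {"dx": 0, "dy": 0, "dz": -0.18, "roll": 0}, {"dx": 0, "dy": 0, "dz": -0.3, "roll": 0}, {"dx": 0, "dy": 0, "dz": -0.42, "roll": 0}]}}

```text
time: 25.28
tool_pos: [0.5443, 0.2812, 0.1863]
eef_rot: [-3.14, -0.004, 3.142]
ft_force: [1.5, -0.4, -5.8]
gripper_width: 0.0574
gripper_force: 30.0
```

{"fn": "servo_tool", "kwargs": {"increments": [{"dx": 0, "dy": -0.1, "dz": 0, "roll": 0}, {"dx": 0, "dy": -0.23, "dz": 0, "roll": 0}, {"dx": 0, "dy": -0.36, "dz": 0, "roll": 0}, {"dx": 0, "dy": -0.49, "dz": 0, "roll": 0}, {"dx": 0, "dy": -0.62, "dz": 0, "roll": 0}]}}

```text
time: 25.7
tool_pos: [0.5445, 0.0943, 0.1859]
eef_rot: [-3.141, -0.002, -3.141]
ft_force: [1.3, -0.3, -4.3]
gripper_width: 0.0577
gripper_force: 30.0
```

{"fn": "servo_tool", "kwargs": {"increments": [{"dx": 0, "dy": -0.13, "dz": 0, "roll": 0}, {"dx": 0, "dy": -0.26, "dz": 0, "roll": 0}, {"dx": 0, "dy": -0.39, "dz": 0, "roll": 0}, {"dx": 0, "dy": -0.5, "dz": 0, "roll": 0}, {"dx": 0.03, "dy": -0.6, "dz": 0, "roll": 0}]}}

```text
time: 26.12
tool_pos: [0.5374, -0.0866, 0.1862]
eef_rot: [-3.141, 0.001, 3.141]
ft_force: [0.5, 0.3, -5.3]
gripper_width: 0.0574
gripper_force: 30.0
```

{"fn": "servo_tool", "kwargs": {"increments": [{"dx": 0.08, "dy": -0.08, "dz": 0, "roll": 0}, {"dx": 0.15, "dy": -0.123, "dz": 0.05, "roll": 0}, {"dx": 0.185, "dy": -0.123, "dz": 0.15, "roll": 0}, {"dx": 0.185, "dy": -0.123, "dz": 0.25, "roll": 0}, {"dx": 0.185, "dy": -0.123, "dz": 0.28, "roll": 0}]}}

```text
time: 26.53
tool_pos: [0.4772, -0.1201, 0.0991]
eef_rot: [3.139, -0.007, 3.14]
ft_force: [-0.4, 0.2, -4.6]
gripper_width: 0.0576
gripper_force: 30.0
```

{"fn": "servo_tool", "kwargs": {"increments": [{"dx": 0, "dy": 0, "dz": 0, "roll": 0}, {"dx": 0, "dy": 0, "dz": 0, "roll": 0}, {"dx": 0, "dy": 0, "dz": 0, "roll": 0}, {"dx": 0, "dy": 0, "dz": 0, "roll": 0}, {"dx": 0, "dy": 0, "dz": 0, "roll": 0}]}}

```text
time: 26.95
tool_pos: [0.4826, -0.1211, 0.1037]
eef_rot: [-3.14, 0.002, -3.141]
ft_force: [-0.2, 0.3, -4.7]
gripper_width: 0.0573
gripper_force: 30.0
```

Centred over pot_500; descend to about z = 0.0405.

{"fn": "servo_tool", "kwargs": {"increments": [{"dx": 0, "dy": 0, "dz": 0.05, "roll": 0}, {"dx": 0, "dy": 0, "dz": 0.1, "roll": 0}, {"dx": 0, "dy": 0, "dz": 0.14, "roll": 0}, {"dx": 0, "dy": 0, "dz": 0.17, "roll": 0}, {"dx": 0, "dy": 0, "dz": 0.183, "roll": 0}]}}

```text
time: 27.37
tool_pos: [0.4814, -0.1207, 0.047]
eef_rot: [3.142, -0.0, -3.141]
ft_force: [-0.5, 0.3, -4.4]
gripper_width: 0.0573
gripper_force: 30.0
```

{"fn": "servo_tool", "kwargs": {"increments": [{"dx": 0, "dy": 0, "dz": 0, "roll": 0}, {"dx": 0, "dy": 0, "dz": 0.005, "roll": 0}, {"dx": 0, "dy": 0, "dz": 0.01, "roll": 0}, {"dx": 0, "dy": 0, "dz": 0.016, "roll": 0}, {"dx": 0, "dy": 0, "dz": 0.018, "roll": 0}]}}

```text
time: 27.78
tool_pos: [0.4816, -0.121, 0.0423]
eef_rot: [-3.141, 0.001, 3.141]
ft_force: [-0.4, 0.5, -4.7]
gripper_width: 0.0576
gripper_force: 30.0
```

{"fn": "servo_tool", "kwargs": {"increments": [{"dx": 0, "dy": 0, "dz": 0, "roll": 0}, {"dx": 0, "dy": 0, "dz": 0, "roll": 0}]}}

```text
time: 27.95
tool_pos: [0.4814, -0.1209, 0.0423]
eef_rot: [-3.141, 0.0, 3.141]
ft_force: [0.1, -0.7, -3.9]
gripper_width: 0.0575
gripper_force: 30.0
```

{"fn": "servo_tool", "kwargs": {"increments": [{"dx": 0, "dy": 0, "dz": 0.003, "roll": 0}, {"dx": 0, "dy": 0, "dz": 0.006, "roll": 0}, {"dx": 0, "dy": 0, "dz": 0.007, "roll": 0}, {"dx": 0, "dy": 0, "dz": 0.007, "roll": 0}]}}

```text
time: 28.28
tool_pos: [0.4813, -0.1209, 0.0399]
eef_rot: [-3.142, -0.0, 3.141]
ft_force: [0.5, 0.2, -4.6]
gripper_width: 0.0575
gripper_force: 30.0
```

{"fn": "servo_tool", "kwargs": {"increments": [{"dx": 0, "dy": 0, "dz": 0, "roll": 0}, {"dx": 0, "dy": 0, "dz": 0, "roll": 0}, {"dx": 0, "dy": 0, "dz": 0, "roll": 0}, {"dx": 0, "dy": 0, "dz": -0.015, "roll": 0}, {"dx": 0, "dy": 0, "dz": -0.06, "roll": 0}], "gripper": 1}}

```text
time: 28.7
tool_pos: [0.4804, -0.1205, 0.0574]
eef_rot: [3.141, -0.002, 3.141]
ft_force: [-0.4, 0.3, 0.5]
gripper_width: 0.0864
gripper_force: 0.0
```

{"fn": "servo_tool", "kwargs": {"increments": [{"dx": 0, "dy": 0, "dz": -0.1, "roll": 0}, {"dx": 0, "dy": 0, "dz": -0.22, "roll": 0}, {"dx": -0.08, "dy": 0, "dz": -0.35, "roll": 0}, {"dx": -0.16, "dy": 0.04, "dz": -0.45, "roll": 0}, {"dx": -0.25, "dy": 0.15, "dz": -0.45, "roll": 0}]}}

```text
time: 29.12
tool_pos: [0.5595, -0.0812, 0.2003]
eef_rot: [-3.137, 0.012, 3.138]
ft_force: [1.8, -0.5, 0.4]
gripper_width: 0.0876
gripper_force: 0.0
```

{"fn": "servo_tool", "kwargs": {"increments": [{"dx": 0, "dy": 0.13, "dz": 0, "roll": 0}, {"dx": 0, "dy": 0.26, "dz": 0, "roll": 0}, {"dx": 0, "dy": 0.39, "dz": 0, "roll": 0}, {"dx": 0, "dy": 0.52, "dz": 0, "roll": 0}, {"dx": 0, "dy": 0.65, "dz": 0, "roll": 0}]}}

```text
time: 29.53
tool_pos: [0.5545, 0.1191, 0.1935]
eef_rot: [-3.142, 0.001, 3.141]
ft_force: [0.4, -0.4, 0.6]
gripper_width: 0.0879
gripper_force: 0.0
```

{"fn": "servo_tool", "kwargs": {"increments": [{"dx": 0, "dy": 0.13, "dz": 0, "roll": 0}, {"dx": 0, "dy": 0.26, "dz": 0, "roll": 0}, {"dx": 0, "dy": 0.39, "dz": 0, "roll": 0}, {"dx": 0, "dy": 0.39, "dz": 0, "roll": 0}, {"dx": 0, "dy": 0.39, "dz": 0, "roll": 0}]}}

```text
time: 29.95
tool_pos: [0.5545, 0.2362, 0.1932]
eef_rot: [3.142, 0.0, -3.138]
ft_force: [0.3, -1.1, -0.2]
gripper_width: 0.0875
gripper_force: 0.0
```

```bash
python3 - <<'E'
from h import *
s=cam('scene');t=cam('top'); r=robot.sense(); p=r['tool_pos'];print(r['time'],p,r['gripper_width'])
f=lambda c,r0,c0,h,w:cv2.resize(c['pixels'][r0:r0+h,c0:c0+w],(400,300),interpolation=cv2.INTER_CUBIC)
im=np.vstack([np.hstack([f(s,200,320,105,140),f(t,225,325,105,140)]),np.hstack([f(s,180,220,180,240),f(t,140,250,180,240)])])
cv2.imwrite('pics/c11.png',cv2.cvtColor(im,cv2.COLOR_RGB2BGR))
E
```

```text
30.05 [0.55452761 0.23370766 0.19302103] 0.08759137491845607
```

View pics/c11.png

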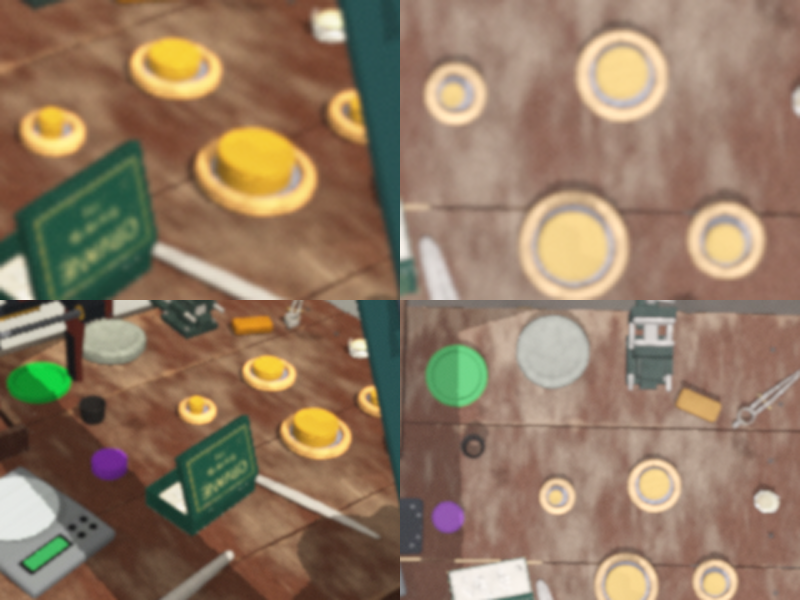

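All four weights sit flat inside their own recesses: in the top crop, 50 is at left, 200 at upper right, 500 at lower middle and 100 at lower right. The loupe and pendant haven't moved, so I'm handing the job in.

```bash
python3 -c "
from station import ticket; print(ticket.finish_job())"
```

```text
the job is handed in; nothing more can be done
None
```

The job is handed in: all four brass weights stand upright in their matching pots and nothing toppled, the loupe and pendant look unmoved in the last pictures, and it took about 30 s of the 109 s allowed. The hand-in returned no verdict. When I set down the 50 g weight, the wrist force briefly read 40 N, which is under the 120 N wrist limit.

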